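Clear the board off the parts bin, then tip the relays into the corner for picking

ROBOT

A 6-joint arm with a two-finger parallel gripper is mounted at the origin on the work surface. World frame = base frame: x ahead of the robot, y to its left, z up, the work surface at z = 0. Lengths are in mm, angles in rad, forces in N, time in s.
With the tool pointing down it reaches from about 350 to 975 mm from the base axis. Payload 7.1 kg.
Tool frame: the origin (TCP) lies midway between the tips of the shut fingers; the grasp point (between the pads) lies 19 mm behind it (ctrl.grip_depth is the distance from the TCP to the grasp point, in mm); z points along the fingers, y is the line along which they close (so a half turn about z gives the same grasp; the last joint's range is limited). The gripper opens to 88 mm and grips with 3 to 60 N. Pads are 20 mm wide; open, the fingers measure 115 mm over their backs; the gripper's body (75 mm by 178 mm) begins 61 mm behind the grasp point.
Start: joints at [1.141, 0.423, 1.63, -0, 1.089, -0.019], TCP at [249.557, 572.997, 222.675] pointing down, gripper open.
Joint ranges: [-3, 3], [-0.9, 2.11], [0.09, 2.58], [-1.31, 4.45], [0.11, 2.69], [-2.54, 2.54]. Speed limits (rad/s): [2.39, 2.39, 3.01, 3.14, 3.14, 3.14].

INTERFACE

Orientations are given as a rotation vector (axis times angle).
In Python, from workcell import get_obs, vision, ctrl gives the robot as it stands.
- The arm moves only by the tool step_arm, never from a script. Its argument "plan" is a list of rows, each a list of 7 numbers: the opening, from -1 (shut) to 1 (fully open), then the shift along the tool's x, y, z as a fraction of full scale, then the turn, a rotation vector about the tool's x, y, z as a fraction of full scale. In form: [[fingers, dx, dy, dz, wx, wy, wz], ...]. A call has 1 to 20 rows; each row shifts and turns the commanded pose from where the row before left it, along the tool's axes as they then stand; what a row does not reach is not made up. Full scale, the value 1, is 50 mm for a shift and 0.12 rad for a turn. A row lasts 1/8 s, in which the tool goes at most 62.5 mm and 10.7 degrees, less where a joint would pass 70% of its speed; a pose out of reach is approached as far as the arm can. A call with a number of a shift or a turn outside -1 to 1 is refused whole. A call with a gripper value outside its range is refused whole. The fingers move at their own pace and stop on an object; the grip force is fixed at half the most. Time passes only in rows, so rows that do not move let the fingers close. It gives the time, the measured TCP pose, the force, the opening and the grip force at its end, in the units of the state.
- get_obs(): the state, without advancing time (a new reading comes with each control period).
- vision.get_image(name): name is "side" or "top" or "wrist"; returns a dict with "pixels" (384x512x3 uint8, red, green, blue), "depth" (384x512 float32, mm along the optical axis (not along the pixel's ray), 0 where there is no reading), "fx", "fy", "cx", "cy" (pixels), "T" (4x4, takes a point from camera to world coordinates); the wrist camera has in their place "T_tool_cam" (4x4, takes a point from camera to tool coordinates, whose origin is the TCP and whose axes are the flange's). Camera axes: x right, y down, z forward; pixel columns grow to the right and rows downward; lengths in mm; the calibration is good to about 2 mm. A picture is of the moment at which its call begins: read the wrist's pose just before it.
- ctrl.close_job(): hands the job in; it is judged then, once.
The state is a dict: "t": time; "qpos": joint angles; "qvel": joint speeds; "joint_torque": joint torques, N m; "ee_pos": TCP position; "orientation": TCP orientation; "ft_force": force on the tool from outside, world axes, zero at the start; "moment": the same for the moment, N m; "width": finger opening in mm; "grasp_force": force on a finger pad.
Only numpy, scipy, OpenCV 4.12 (cv2) and the standard library are available. Lean on these libraries where they do the work, as an engineer would, in place of code of your own. Each camera call takes 0.05 s, during which the arm holds its last target. There are 200 camera calls.

TASK

I am about to fit relays to this control board: lift the board off the parts bin and lay it flat in the board holder, its two short ends resting on the holder's two ledges, and let go of it. Then lift the bin (the lip along the top of its back makes the handle) well clear of the bench and tip it so that all three relays slide together into its front corner on the side where the board holder stands, that corner being the lowest. Spill none, leave the other things on the bench where they are, and finish while still holding the bin up and tilted like that, steady: do not put it down or let go.

Things in the scene. Friction and masses are not known exactly. Their poses are not given: they have to be found in the camera images.
- bin: Dark open-front parts bin, loose, 0.13-0.22 kg, on the 3 mm blue mat. Outside 165 (x) x 105 (y) x 75 mm high, walls and floor 3 mm. Origin: centre of underside; z up; low front (30 mm wall) at -x, facing the robot within 0.35 rad at the start; y left. Sides 75 mm high over the rear 100 mm, slanting down to the front. Relays slide from 12-17 degrees of tilt; 35 is ample.
- bin_lip (a point): Where to take the bin: middle of the lip at the back wall's top edge, (85.5, 0, 64) mm from the bin's origin, bin's axes. Lip and wall together are 12 mm thick (x 79.5 to 91.5), 70 mm wide (y), the lip 22 mm high, top flush with the rim at 75 mm. Pinch it from above along the bin's x, one finger inside the bin, one behind.
- bin_corner_left (a point): Inner floor corner of the bin at its front (-x) left (+y) end; axes as the bin's. The corner wanted when the board holder stands at y > 0 (the robot's left).
- bin_corner_right (a point): Inner floor corner of the bin at its front (-x) right (-y) end; axes as the bin's. The corner wanted when the board holder stands at y < 0 (the robot's right).
- board: Green board, loose, 0.10-0.15 kg, 64 (x) x 120 (y) x 2.4 mm, at first flat across the bin's side rims, half covering the relays. Origin: centre of underside, z up. In its middle an aluminium heat sink to grip, 14 (x) x 50 (y) x 28 mm high above the board. Connector along the +y end, capacitors along the -y end, 16 mm high; near the sink only parts under 2 mm. Fits the holder either way round.
- holder: Board holder, fixed, on the mat on the other side from the bin: two aluminium rails along its x (100 mm long) on two steel rods. Origin: centre of underside, z up. Each rail has an inner ledge 30 mm high, from 54 to 64 mm either side of the middle along y, and outside it a stop 36 mm high: the board's 120 mm length drops between the stops, 128 mm apart, and rests on both ledges.
- holder_seat (a point): Middle between the two ledges, at the height of their tops (30 mm above the holder's underside); axes as the holder's. The board's origin comes here when it is seated.
- relay0: One of three identical light grey board relays, loose in the bin, 12 g, 19 (x) x 15.5 (y) x 18 mm high with pins. Origin: centre of its underside.
- relay1: One of three identical light grey board relays, loose in the bin, 12 g, 19 (x) x 15.5 (y) x 18 mm high with pins. Origin: centre of its underside.
- relay2: One of three identical light grey board relays, loose in the bin, 12 g, 19 (x) x 15.5 (y) x 18 mm high with pins. Origin: centre of its underside.
- spool: Bystander: solder spool standing upright, diameter 50, height 46 mm; origin under its centre.
- tweezers: Bystander: steel tweezers lying flat, 124 mm long along their x, 6 mm high.
- ecu: Bystander: closed aluminium control unit with an orange connector, about 97 x 120 x 28 mm; origin near the centre of its underside.
- meter: Bystander: red multimeter lying on its back, 165 x 82 x 47 mm; origin under its centre.
- flask: Bystander: small amber bottle, diameter 40, height 95 mm; origin under its centre.
- cleaner: Bystander: brass tip cleaner pot, diameter 74, height 51 mm; origin under its centre.
- screwdriver: Bystander: screwdriver lying flat, 170 mm long.
There are look-alikes about, which are no part of the job. There is more than one size of the bin; the one meant has the size given above.

How it is judged:
By the outcome, as a careful person would: the job done as asked, in the order asked, and still so for the second after the job is handed in, while the arm keeps its last pose, push and grip.
It also fails if it takes over 58 s, if anything falls off the work surface, if the arm or the gripper's body presses on something with over 40 N, if the wrist force passes 120 N, or if a joint passes its speed limit or range.

## Working session

There is one attempt and no reset: what is moved stays moved. The work goes in short steps, Python scripts to look and compute and a tool call to move; the robot and the scene stay as the last step left them, time stands still between calls to the robot, and variables do not carry over. Pictures are saved under pics/ and viewed, at most 10 in all, crops included, and the job is handed in when it is done.

Besides the shell and the picture viewer there is one more tool, called after "Request:" in YAML: its name, and indented under it one key for each argument. step_arm: Moves the arm, as the interface text tells. Its arguments: {"type":"object","properties":{"plan":{"type":"array","items":{"type":"array","items":{"type":"number","minimum":-1,"maximum":1}}}},"required":["plan"]}

```bash
mkdir -p pics; ls; python3 - <<'E'
from workcell import get_obs, vision, ctrl
import cv2,numpy as np
o=get_obs();print(o, ctrl.grip_depth)
for n in ("top","side"):
    im=vision.get_image(n);np.savez(f"{n}0.npz",**im)
    cv2.imwrite(f"pics/{n}0.png",cv2.resize(im["pixels"][:,:,::-1],(800,600),interpolation=cv2.INTER_CUBIC))
    print(n,im["T"],im["fx"],im["cx"],im["cy"])
E
```

```text
pics
{'t': 0.0, 'qpos': array([ 1.14100574e+00,  4.23852896e-01,  1.63067391e+00, -2.92332083e-05,
        1.08857211e+00, -1.90066846e-02]), 'qvel': array([-0.00017522,  0.00022318,  0.00073436,  0.00083752,  0.00098101,
       -0.00026177]), 'joint_torque': array([ 1.14944443e-03, -5.44612598e+01, -2.73665679e+01,  6.44319411e-02,
        2.28405307e-02, -1.03830710e-04]), 'ee_pos': array([249.34160147, 572.51718908, 221.90047836]), 'orientation': array([-6.40646355e-01, -3.07525999e+00,  2.31554204e-03]), 'ft_force': array([ 0.31161614, -0.19616751, -0.11739217]), 'moment': array([ 0.00725056, -0.00407162, -0.03213543]), 'grasp_force': 0.0, 'width': 87.63980133762348} 18.700000000000003
top [[ 1.84019833e-03 -9.96653844e-01  8.17173725e-02  4.15111533e+02]
 [-9.99994559e-01 -2.05776545e-03 -2.57829539e-03  1.89630693e+01]
 [ 2.73782320e-03 -8.17121833e-02 -9.96652208e-01  1.41081572e+03]
 [ 0.00000000e+00  0.00000000e+00  0.00000000e+00  1.00000000e+00]] 423.1361411892144 261.2149017373195 192.70724397265167
side [[ 7.81020642e-01 -3.10121588e-01  5.42062135e-01 -2.71608289e+02]
 [-6.24438768e-01 -4.00465003e-01  6.70599736e-01 -9.81511785e+02]
 [ 9.10945907e-03 -8.62236848e-01 -5.06423376e-01  8.01594569e+02]
 [ 0.00000000e+00  0.00000000e+00  0.00000000e+00  1.00000000e+00]] 416.511872544342 248.4935925523026 195.46096583644493
```

View pics/top0.png

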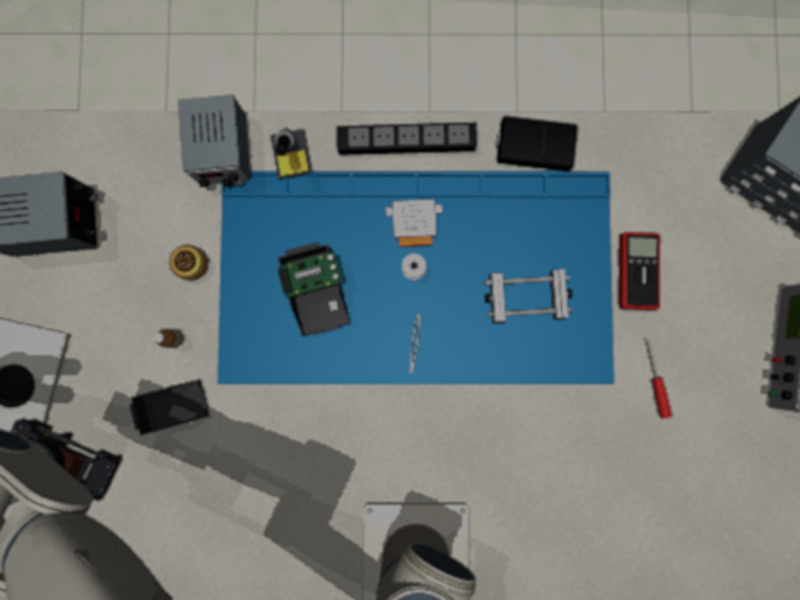

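View pics/side0.png

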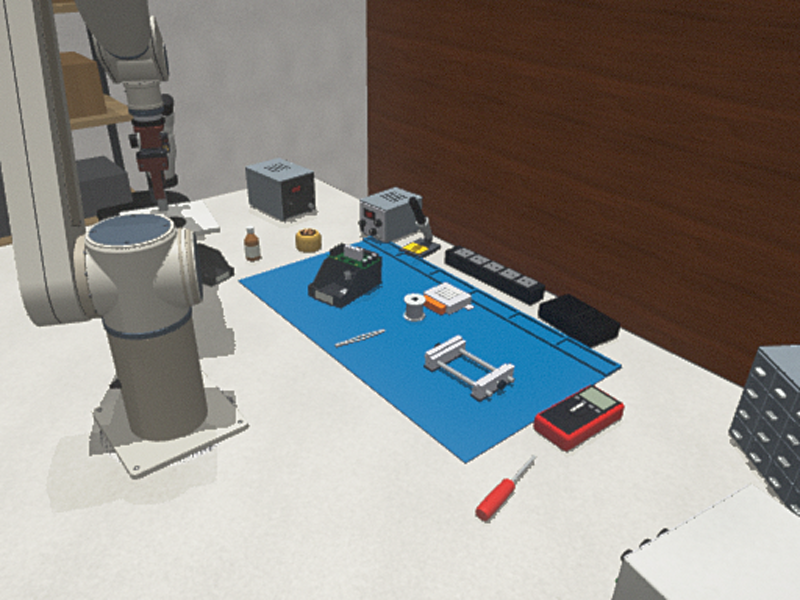

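The top view shows three dark candidates (800x600 pixels): the open bin with the green board across it, on the mat at (313,288); a dark tray off the mat at (170,405); and a closed black box at (537,143). Only the first is on the mat with the board on it. The holder is at (528,296), which is y<0, so the right corner is wanted. Next I confirm with a crop and measure.

```bash
cat > h.py <<'E'
import numpy as np,cv2
from scipy.spatial.transform import Rotation as R
def cloud(im,T=None):
    d=im["depth"].astype(float);v,u=np.mgrid[:d.shape[0],:d.shape[1]]
    P=np.stack([(u-im["cx"])/im["fx"]*d,(v-im["cy"])/im["fy"]*d,d,np.ones_like(d)],-1)
    T=im["T"] if T is None else T
    W=(P@np.asarray(T).T)[...,:3]; W[d==0]=np.nan
    return W
def tool(o):
    T=np.eye(4);T[:3,:3]=R.from_rotvec(o["orientation"]).as_matrix();T[:3,3]=o["ee_pos"];return T
def rect(p):
    (c,s,a)=cv2.minAreaRect(p[:,:2].astype(np.float32)); return np.round(c,1),np.round(s,1),round(a,1)
E
python3 - <<'E'
from h import *
im=dict(np.load("top0.npz"));W=cloud(im);px=im["pixels"].astype(int)
s=.64
def box(x0,y0,x1,y1):
    m=np.zeros(W.shape[:2],bool);m[int(y0*s):int(y1*s),int(x0*s):int(x1*s)]=1;return m
b=box(260,225,375,350);h=box(470,250,590,340)
print("mat z",np.nanmedian(W[box(350,200,380,360)][:,2]))
z=W[...,2];g=(px[...,1]>px[...,0]+15)&(px[...,1]>px[...,2]+10)
p=W[b&g&(z>60)];print("board",rect(p),np.median(p[:,2]))
p=W[b&(z>95)];print("sink",rect(p),p[:,2].max(),len(p))
p=W[b&(z>14)];print("bin all",rect(p))
p=W[b&(z>68)];print("rim+board",rect(p))
p=W[h&(z>20)];print("holder",rect(p),np.nanmax(p[:,2]))
q=p[:,1]; 
for sel in (q>q.mean(),q<q.mean()):print(" rail",rect(p[sel]),np.median(p[sel][:,2]))
for n,bb in dict(tray=(125,375,215,440),spool=(398,250,430,282),ecu=(383,195,445,248),tweez=(405,310,425,375),blackbox=(495,115,580,170)).items():
    p=W[box(*bb)&(z>(6 if n=='tweez' else 14))&(z<150)];print(n,rect(p),np.nanmax(p[:,2]))
c=px[int(225*s):int(350*s),int(120*s):int(600*s)].astype(np.uint8)
a=px[int(225*s):int(350*s),int(260*s):int(375*s)].astype(np.uint8);a=cv2.resize(a,(500,543),interpolation=cv2.INTER_CUBIC)
cv2.imwrite("pics/crop.png",a[:,:,::-1])
print(R.from_rotvec([-6.40646355e-01, -3.07525999e+00,  2.31554204e-03]).as_matrix().round(3))
E
```

```text
mat z 3.2705560261342725
board (array([580.1, 214.3]), array([ 64.9, 114.9]), 15.1) 80.82395617960333
sink (array([580.3, 215.9]), array([ 50.1, 114.3]), 14.2) 116.31500857721403 144
bin all (array([553.7, 207.7]), array([177.2, 120.6]), 16.1)
rim+board (array([581.2, 215.6]), array([120.3, 120.7]), 16.6)
holder (array([ 542.2, -237.6]), array([ 99., 182.]), 3.8) 48.85409439056548
 rail (array([ 537. , -192.6]), array([90.7, 99. ]), 89.4) 33.62367426780361
 rail (array([ 547.3, -284.4]), array([87.4, 98.6]), 89.2) 33.692425395876626
tray (array([309.5, 507.9]), array([ 80.9, 140. ]), 15.6) 65.38807557541918
spool (array([602.9,   4.4]), array([48.1, 46.6]), 63.0) 58.5928662541653
ecu (array([704.5,  -5.6]), array([112.6, 103.8]), 0.2) 37.55562133403055
tweez (array([444.8,   2.7]), array([135.6,  39.7]), 0.1) 13.758567380998329
blackbox (array([ 870.4, -258.7]), array([168.3, 100.9]), 83.4) 48.68418649498335
[[-0.917  0.399 -0.001]
 [ 0.399  0.917 -0.001]
 [ 0.    -0.002 -1.   ]]
```

View pics/crop.png

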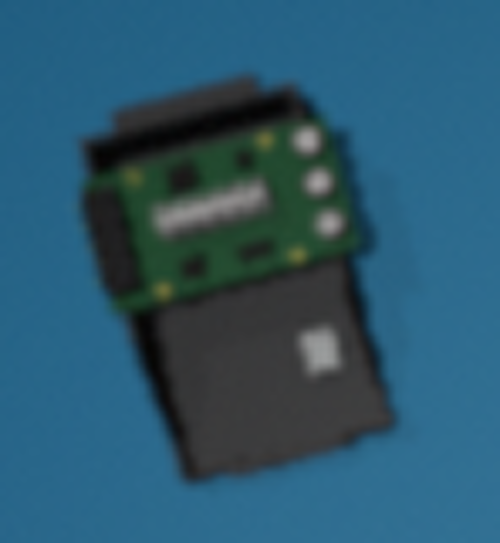

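The crop confirms the bin carrying the board. Its lip is at the upper left, the low front at the lower right (yaw about +15°), and the connector is on the left. Next: move above it for a wrist view.

Request:
step_arm:
  plan:
    - [1, -0.89, -0.39, -0.16, 0, 0, 0]
    - [1, -0.89, -0.39, -0.16, 0, 0, 0]
    - [1, -0.89, -0.39, -0.16, 0, 0, 0]
    - [1, -0.89, -0.39, -0.16, 0, 0, 0]
    - [1, -0.89, -0.39, -0.16, 0, 0, 0]
    - [1, -0.89, -0.39, -0.16, 0, 0, 0]
    - [1, -0.89, -0.39, -0.16, 0, 0, 0]
    - [1, -0.89, -0.39, -0.16, 0, 0, 0]
    - [1, -0.89, -0.39, -0.16, 0, 0, 0]
    - [1, -0.89, -0.39, -0.16, 0, 0, 0]
    - [1, 0, 0, 0, 0, 0, 0.93]
    - [1, 0, 0, 0, 0, 0, 0.93]
    - [1, 0, 0, 0, 0, 0, 0.93]
    - [1, 0, 0, 0, 0, 0, 0.93]
    - [1, 0, 0, 0, 0, 0, 0.93]
    - [1, 0, 0, 0, 0, 0, 0.93]
    - [1, 0, 0, 0, 0, 0, 0.93]
    - [1, 0, 0, 0, 0, 0, 0.93]
    - [1, 0, 0, 0, 0, 0, 0]
    - [1, 0, 0, 0, 0, 0, 0]

```text
t: 2.6
ee_pos: [579.6, 216.5, 302.4]
orientation: [-1.903, -2.499, 0.001]
ft_force: [0.1, -0.3, 0.2]
width: 87.7
grasp_force: 0.0
```

```bash
python3 - <<'E'
from h import *
from workcell import get_obs, vision
o=get_obs();im=vision.get_image("wrist");np.savez("w1.npz",T0=tool(o),**im)
print(o["t"],o["ee_pos"],o["qpos"],tool(o)[:3,:3].round(3),im["T_tool_cam"].round(2))
cv2.imwrite("pics/w1.png",cv2.resize(im["pixels"][:,:,::-1],(800,600)))
E
```

```text
2.6 [579.55588586 216.47378694 302.43388669] [ 3.38250391e-01  3.36309815e-01  1.56778698e+00 -3.58631786e-05
  1.23793377e+00  6.89348951e-02] [[-0.266  0.964 -0.   ]
 [ 0.964  0.266 -0.   ]
 [-0.    -0.    -1.   ]] [[   0.     -0.96   -0.28   75.87]
 [   1.      0.     -0.      0.17]
 [   0.     -0.28    0.96 -163.62]
 [   0.      0.      0.      1.  ]]
```

View pics/w1.png

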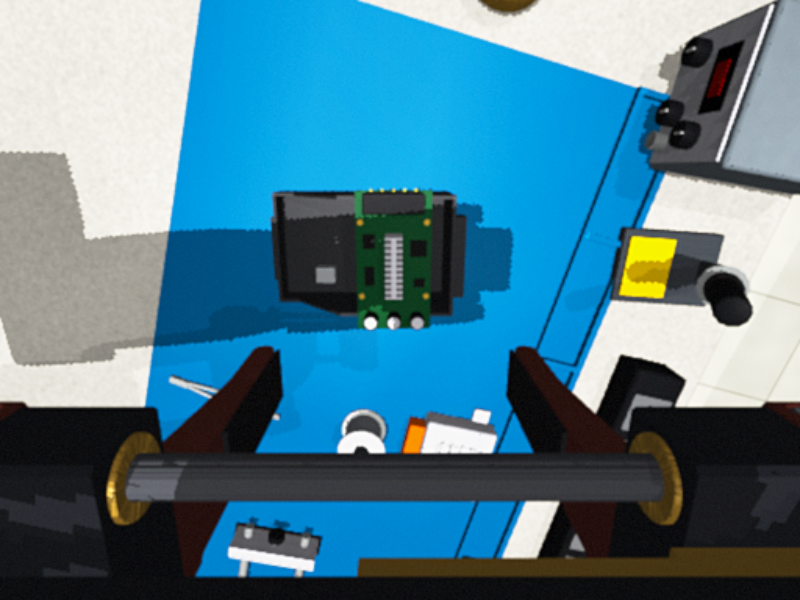

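The wrist view shows the board and sink (sink at (393,267)), the bin around it, one relay at (325,275) and the lip at (458,255). Now the precise measurement.

```bash
python3 - <<'E'
from h import *
im=dict(np.load("w1.npz"));T=im["T0"]@im["T_tool_cam"];W=cloud(im,T);px=im["pixels"].astype(int);s=.64
z=W[...,2]
def box(x0,y0,x1,y1):
    m=np.zeros(z.shape,bool);m[int(y0*s):int(y1*s),int(x0*s):int(x1*s)]=1;return m
b=box(260,180,480,335)
print("mat",np.nanmedian(z[box(200,100,260,180)]),"px mm",im["depth"][170,250]/im["fx"])
g=(px[...,1]>px[...,0]+15)&(px[...,1]>px[...,2]+10)
p=W[b&g&(z>70)&(z<86)];print("board",rect(p),np.median(p[:,2]))
p=W[b&(z>98)];print("sink",rect(p),np.percentile(p[:,2],[50,95]),len(p))
p=W[b&box(375,225,412,310)&(z>90)];print("sink2",rect(p),len(p))
p=W[b&(z>70)&box(435,180,480,330)];print("back wall",rect(p),np.median(p[:,2]))
p=W[box(450,205,475,305)&(z>70)];print("lip",rect(p),len(p))
p=W[b&(z>12)];print("all",rect(p))
E
```

```text
mat 4.889152874789431 px mm 1.282733311284898
board (array([579.2, 215.3]), array([ 64.9, 119. ]), 16.4) 82.20964787855186
sink (array([578.4, 216.4]), array([ 49.4, 114.5]), 15.7) [100.72162021 110.98294991] 743
sink2 (array([579.7, 215. ]), array([13. , 49.9]), 15.4) 457
back wall (array([625.4, 230.9]), array([ 26.8, 105.3]), 16.9) 79.60569153062963
lip (array([631.4, 234.6]), array([12.1, 85.7]), 15.4) 540
all (array([553.3, 208. ]), array([177., 122.]), 15.2)
```

Request:
step_arm:
  plan:
    - [1, -0.02, 0, 0.8, 0, 0, 0]
    - [1, 0, 0, 0.8, 0, 0, 0]
    - [1, 0, 0, 0.8, 0, 0, 0]
    - [1, 0, 0, 0.8, 0, 0, 0]
    - [1, 0, 0, 0.6, 0, 0, 0]
    - [1, 0, 0, 0.4, 0, 0, 0]
    - [1, 0, 0, 0.12, 0, 0, 0]
    - [1, 0, 0, 0, 0, 0, 0]
    - [-1, 0, 0, 0, 0, 0, 0]
    - [-1, 0, 0, 0, 0, 0, 0]
    - [-1, 0, 0, 0, 0, 0, 0]
    - [-1, 0, 0, 0, 0, 0, 0]
    - [-1, 0, 0, 0, 0, 0, 0]
    - [-1, 0, 0, 0, 0, 0, 0]
    - [-1, 0, 0, 0, 0, 0, 0]

```text
t: 4.53
ee_pos: [579.9, 215.5, 86.6]
orientation: [-1.906, -2.497, 0.0]
ft_force: [0.3, -0.5, -0.3]
width: 21.6
grasp_force: 0.0
```

Request:
step_arm:
  plan:
    - [-1, 0, 0, 0, 0, 0, 0]
    - [-1, 0, 0, 0, 0, 0, 0]
    - [-1, 0, 0, 0, 0, 0, 0]
    - [-1, 0, 0, 0, 0, 0, 0]
    - [-1, 0, 0, -0.1, 0, 0, 0]
    - [-1, 0, 0, -0.3, 0, 0, 0]
    - [-1, 0, 0, -0.5, 0, 0, 0]
    - [-1, 0, 0, -0.7, 0, 0, 0]
    - [-1, 0, 0, -0.7, 0, 0, 0]
    - [-1, 0, 0, -0.5, 0, 0, 0]
    - [-1, 0, 0, 0, 0, 0, 0]

```text
t: 5.9
ee_pos: [581.3, 216.1, 229.8]
orientation: [1.904, 2.495, 0.007]
ft_force: [-0.2, 0.1, -1.7]
width: 13.8
grasp_force: 30.0
```

Request:
step_arm:
  plan:
    - [-1, -0.3, -0.1, -0.14, 0, 0, 0]
    - [-1, -0.6, -0.2, -0.14, 0, 0, 0]
    - [-1, -0.78, -0.27, -0.14, 0, 0, 0]
    - [-1, -0.78, -0.27, -0.14, 0, 0, 0]
    - [-1, -0.78, -0.27, -0.14, 0, 0, 0]
    - [-1, -0.78, -0.27, -0.14, 0, 0, 0]
    - [-1, -0.78, -0.27, -0.14, 0, 0, 0]
    - [-1, -0.78, -0.27, -0.14, 0, 0, 0]
    - [-1, -0.78, -0.27, -0.14, 0, 0, 0]
    - [-1, -0.78, -0.27, -0.14, 0, 0, 0]
    - [-1, -0.78, -0.27, -0.14, 0, 0, 0]
    - [-1, -0.78, -0.27, -0.14, 0, 0, 0]
    - [-1, -0.78, -0.27, -0.14, 0, 0, 0]
    - [-1, -0.78, -0.27, -0.14, 0, 0, 0]
    - [-1, -0.6, -0.2, 0, 0, 0, 0]
    - [-1, 0, 0, 0, 0, 0, 0.6]
    - [-1, 0, 0, 0, 0, 0, 0.7]
    - [-1, 0, 0, 0, 0, 0, 0.6]
    - [-1, 0, 0, 0, 0, 0, 0]
    - [-1, 0, 0, 0, 0, 0, 0]

```text
t: 8.4
ee_pos: [542.3, -357.7, 324.0]
orientation: [-2.175, -2.265, 0.001]
ft_force: [-0.1, 0.4, -1.9]
width: 13.7
grasp_force: 30.0
```

```bash
python3 - <<'E'
from h import *
from workcell import get_obs, vision
o=get_obs();im=vision.get_image("wrist");np.savez("w2.npz",T0=tool(o),**im)
print(o["t"],o["ee_pos"],o["qpos"],tool(o)[:3,:3].round(3))
a=cv2.resize(im["pixels"][:,:,::-1],(800,600))
t=vision.get_image("top");np.savez("top2.npz",**t)
cv2.imwrite("pics/w2.png",a)
E
```

```text
8.4 [ 542.28221634 -357.6839382   323.97641969] [-6.01357542e-01  3.69238143e-01  1.47132996e+00 -1.07080364e-04
  1.30238139e+00 -6.41629627e-01] [[-0.04   0.999 -0.001]
 [ 0.999  0.04   0.001]
 [ 0.001 -0.001 -1.   ]]
```

View pics/w2.png

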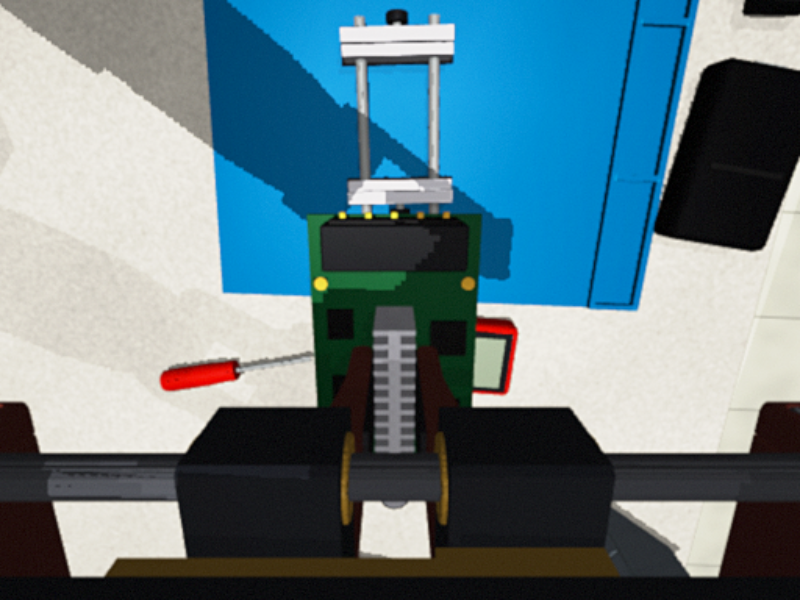

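The holder is fully visible: far rail at (397,43), near rail at (400,190). The board hangs level in the gripper. Now I measure both.

```bash
python3 - <<'E'
from h import *
im=dict(np.load("w2.npz"));T0=im["T0"];W=cloud(im,T0@im["T_tool_cam"]);px=im["pixels"].astype(int);s=.64;z=W[...,2]
def box(x0,y0,x1,y1):
    m=np.zeros(z.shape,bool);m[int(y0*s):int(y1*s),int(x0*s):int(x1*s)]=1;return m
print("mat",np.nanmedian(z[box(500,50,600,200)]))
C=[]
for n,b in (("far",box(330,5,465,70)),("near",box(335,165,465,212))):
    for lo,hi in ((27,60),(36.2,60),(28,36.2)):
        p=W[b&(z>lo)&(z<hi)];print(n,lo,rect(p),np.round(np.median(p,0),1),np.round(np.percentile(p[:,1],[2,98]),1),np.round(np.percentile(p[:,0],[2,98]),1),len(p))
g=(px[...,1]>px[...,0]+15)&(px[...,1]>px[...,2]+10)
p=W[g&(z>240)];t=np.c_[p,np.ones(len(p))]@np.linalg.inv(T0).T
print("board tool", rect(t), np.percentile(t[:,0],[.5,99.5]),np.percentile(t[:,1],[.5,99.5]),"z vs x,y fit",np.linalg.lstsq(np.c_[t[:,:2],np.ones(len(t))],t[:,2],rcond=None)[0])
E
```

```text
mat 4.6404152300742965
far 27 (array([ 537.2, -166.3]), array([99.7, 37.7]), 3.4) [ 537.2 -173.5   36.4] [-186.4 -150.9] [490. 585.] 1577
far 36.2 (array([ 536.9, -168.6]), array([98.9, 31.7]), 3.9) [ 536.9 -169.5   40.5] [-180.7 -161.1] [489.2 584.6] 800
far 28 (array([ 537.3, -166.3]), array([99.6, 37.7]), 3.4) [ 537.5 -178.9   34.3] [-187.  -149.4] [490.1 585.8] 758
near 27 (array([ 545.9, -306.6]), array([99.8, 28.5]), 3.0) [ 546.2 -303.5   39.3] [-316.7 -291.5] [497.4 593.6] 1040
near 36.2 (array([ 545.5, -303.6]), array([99.4, 21.7]), 3.5) [ 547.3 -307.9   40.7] [-315.3 -296.7] [497.9 593.6] 575
near 28 (array([ 545.9, -306.6]), array([99.8, 28.5]), 3.0) [ 545.3 -297.6   34.6] [-320.3 -290.9] [497.3 593.4] 459
board tool (array([10.3,  0.4]), array([64.2, 99. ]), 90.0) [-17.03384679  59.69709649] [-31.43344597  31.88731708] z vs x,y fit [-1.22351085e-02 -7.01246730e-04  4.55995357e+00]
```

Request:
step_arm:
  plan:
    - [-1, 0.4, 0.02, 0, 0, 0, -0.17]
    - [-1, 0.6, 0.02, 0, 0, 0, 0]
    - [-1, 0.6, 0.02, 0, 0, 0, 0]
    - [-1, 0.5, 0.02, 0, 0, 0, 0]
    - [-1, 0.284, 0, 0, 0, 0, 0]
    - [-1, 0, 0, 0.4, 0, 0, 0]
    - [-1, 0, 0, 0.7, 0, 0, 0]
    - [-1, 0, 0, 0.8, 0, 0, 0]
    - [-1, 0, 0, 0.8, 0, 0, 0]
    - [-1, 0, 0, 0.8, 0, 0, 0]
    - [-1, 0, 0, 0.7, 0, 0, 0]
    - [-1, 0, 0, 0.4, 0, 0, 0]
    - [-1, 0, 0, 0.28, 0, 0, 0]
    - [-1, 0, 0, 0, 0, 0, 0]
    - [-1, 0, 0, 0, 0, 0, 0]

```text
t: 10.38
ee_pos: [540.9, -238.6, 81.5]
orientation: [2.153, 2.286, 0.001]
ft_force: [-0.1, -0.8, -1.1]
width: 13.9
grasp_force: 30.0
```

```bash
python3 - <<'E'
from h import *
from workcell import get_obs, vision
o=get_obs();im=vision.get_image("wrist");T0=tool(o);np.savez("w3.npz",T0=T0,**im)
print(o["t"],o["ee_pos"],T0[:3,:3].round(3))
W=cloud(im,T0@im["T_tool_cam"]);z=W[...,2]
cv2.imwrite("pics/w3.png",cv2.resize(im["pixels"][:,:,::-1],(800,600)))
E
```

```text
10.375 [ 540.89474093 -238.62033586   81.5475723 ] [[-0.06   0.998  0.001]
 [ 0.998  0.06  -0.001]
 [-0.001  0.001 -1.   ]]
```

View pics/w3.png

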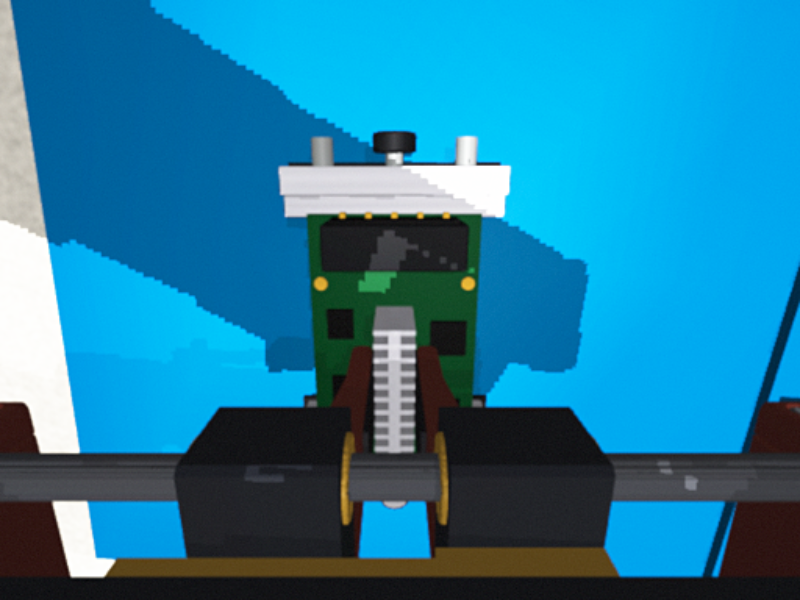

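Far rail at (395,190), board end in front of it at row 215 and parallel. Quantify the gap to the stop.

```bash
python3 - <<'E'
from h import *
im=dict(np.load("w3.npz"));T0=im["T0"];W=cloud(im,im["T_tool_cam"]);px=im["pixels"].astype(int)
for u in (190,200,222,252,285,300,318):
    print(u,[(v,*W[v,u].round(1)[[0,2]]) for v in range(100,146,3)] if u in(200,285) else "")
g=(px[...,1]>px[...,0]+15)&(px[...,1]>px[...,2]+10)
m=g&(W[...,2]<15);p=W[m];print("board end",np.percentile(p[:,0],[98,99.5,100]))
m=np.zeros(g.shape,bool);m[100:142,180:325]=1
h=W[...,2]; st=W[m&(h>38)&(h<44)];lg=W[m&(h>44.5)&(h<51)]
print("stop x",np.percentile(st[:,0],[2,50,98]),"ledge",np.percentile(lg[:,0],[2,50,98]),np.median(st[:,2]),np.median(lg[:,2]))
E
```

```text
190 
200 [(100, np.float64(81.1), np.float64(60.1)), (103, np.float64(79.0), np.float64(61.3)), (106, np.float64(76.9), np.float64(60.6)), (109, np.float64(74.9), np.float64(41.1)), (112, np.float64(72.9), np.float64(41.5)), (115, np.float64(71.0), np.float64(40.4)), (118, np.float64(69.0), np.float64(40.5)), (121, np.float64(67.1), np.float64(39.7)), (124, np.float64(65.0), np.float64(41.2)), (127, np.float64(62.6), np.float64(46.7)), (130, np.float64(60.5), np.float64(47.8)), (133, np.float64(nan), np.float64(nan)), (136, np.float64(56.4), np.float64(46.1)), (139, np.float64(58.7), np.float64(4.1)), (142, np.float64(57.0), np.float64(4.2)), (145, np.float64(55.2), np.float64(4.6))]
222 
252 
285 [(100, np.float64(81.5), np.float64(76.6)), (103, np.float64(79.3), np.float64(78.0)), (106, np.float64(77.0), np.float64(74.2)), (109, np.float64(74.9), np.float64(40.7)), (112, np.float64(73.0), np.float64(41.3)), (115, np.float64(71.0), np.float64(42.0)), (118, np.float64(69.0), np.float64(41.8)), (121, np.float64(67.0), np.float64(41.4)), (124, np.float64(65.0), np.float64(41.0)), (127, np.float64(62.7), np.float64(46.3)), (130, np.float64(60.6), np.float64(46.1)), (133, np.float64(58.4), np.float64(47.5)), (136, np.float64(61.1), np.float64(-4.2)), (139, np.float64(59.7), np.float64(-5.6)), (142, np.float64(58.5), np.float64(-9.2)), (145, np.float64(57.2), np.float64(-11.4))]
300 
318 
board end [59.22376844 59.72343269 59.89832864]
stop x [65.02279262 70.40016186 76.20714132] ledge [55.65446358 59.95004004 64.0596884 ] 40.83698940633546 46.82306475461539
```

The gap to the stop is about 4.3 mm against 4 nominal, so it is centred. Lower it gently.

Request:
step_arm:
  plan:
    - [-1, 0, 0, 0.3, 0, 0, 0]
    - [-1, 0, 0, 0.2, 0, 0, 0]
    - [-1, 0, 0, 0.12, 0, 0, 0]
    - [-1, 0, 0, 0.08, 0, 0, 0]
    - [-1, 0, 0, 0.05, 0, 0, 0]
    - [-1, 0, 0, 0.02, 0, 0, 0]
    - [-1, 0, 0, 0, 0, 0, 0]

```text
t: 11.3
ee_pos: [540.3, -238.4, 42.3]
orientation: [2.154, 2.286, 0.0]
ft_force: [0.4, -0.4, -1.7]
width: 13.9
grasp_force: 30.0
```

Not yet in contact (force still −1.7 N). Down 1 mm more, then release and rise.

Request:
step_arm:
  plan:
    - [-1, 0, 0, 0.01, 0, 0, 0]
    - [-1, 0, 0, 0.01, 0, 0, 0]
    - [-1, 0, 0, 0, 0, 0, 0]
    - [-0.5, 0, 0, 0, 0, 0, 0]
    - [-0.3, 0, 0, 0, 0, 0, 0]
    - [-0.3, 0, 0, 0, 0, 0, 0]
    - [-0.3, 0, 0, 0, 0, 0, 0]
    - [0.2, 0, 0, -0.3, 0, 0, 0]
    - [0.2, 0, 0, -0.6, 0, 0, 0]
    - [1, 0, 0, -0.8, 0, 0, 0]
    - [1, 0, 0, -0.8, 0, 0, 0]
    - [1, 0, 0, -0.8, 0, 0, 0]
    - [1, 0, 0, -0.8, 0, 0, 0]
    - [1, -0.4, 0, -0.8, 0, 0, 0]
    - [1, -0.8, 0, 0, 0, 0, 0]
    - [1, -0.8, 0, 0, 0, 0, 0]
    - [1, 0, 0, 0, 0, 0, 0]
    - [1, 0, 0, 0, 0, 0, 0]

```text
t: 13.55
ee_pos: [545.8, -337.6, 286.5]
orientation: [-2.154, -2.286, -0.0]
ft_force: [0.8, -0.6, 0.1]
width: 87.9
grasp_force: 0.0
```

```bash
python3 - <<'E'
from h import *
from workcell import get_obs, vision
o=get_obs();im=vision.get_image("wrist");T0=tool(o);np.savez("w4.npz",T0=T0,**im)
print(o["t"],o["ee_pos"],T0[:3,:3].round(3),o["qpos"])
cv2.imwrite("pics/w4.png",cv2.resize(im["pixels"][:,:,::-1],(800,600)))
W=cloud(im,T0@im["T_tool_cam"]);px=im["pixels"].astype(int);z=W[...,2]
g=(px[...,1]>px[...,0]+15)&(px[...,1]>px[...,2]+10)&(z>20)&(z<60)
p=W[g];print(rect(p),np.median(p,0),np.linalg.lstsq(np.c_[p[:,:2],np.ones(len(p))],p[:,2],rcond=None)[0])
E
```

```text
13.55 [ 545.84101477 -337.63022569  286.51503043] [[-0.059  0.998 -0.   ]
 [ 0.998  0.059  0.   ]
 [ 0.    -0.    -1.   ]] [-5.72636667e-01  3.86375336e-01  1.53152614e+00  3.23152706e-04
  1.22401951e+00 -6.31983044e-01]
(array([ 575.7, -344.8]), array([ 92. , 354.1]), 18.5) [ 544.45889338 -245.28187021   37.16866141] [ 1.78130811e-02 -4.89663417e-03  2.63703496e+01]
```

View pics/w4.png

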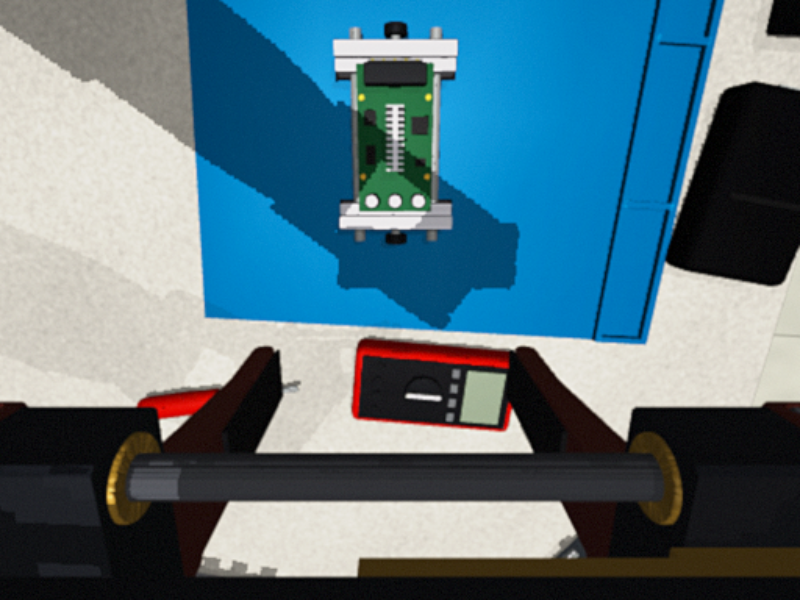

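The board is seated between the rails: top at z≈35.6 mm after the camera offset, 35.4 expected, and level, with its ends at (395,70) and (395,205). Now to the bin.

Request:
step_arm:
  plan:
    - [1, 0.4, 0.07, 0, 0, 0, 0]
    - [1, 0.84, 0.14, -0.02, 0, 0, 0]
    - [1, 0.84, 0.14, -0.02, 0, 0, 0]
    - [1, 0.84, 0.14, -0.02, 0, 0, 0]
    - [1, 0.84, 0.14, -0.02, 0, 0, 0]
    - [1, 0.84, 0.14, -0.02, 0, 0, 0]
    - [1, 0.84, 0.14, -0.02, 0, 0, 0]
    - [1, 0.84, 0.14, -0.02, 0, 0, 0]
    - [1, 0.84, 0.14, -0.02, 0, 0, 0]
    - [1, 0.84, 0.14, -0.02, 0, 0, 0]
    - [1, 0.84, 0.14, -0.02, 0, 0, 0]
    - [1, 0.84, 0.14, -0.02, 0, 0, 0]
    - [1, 0.44, 0.07, 0, 0, 0, 0]
    - [1, 0, 0, 0, 0, 0, -0.6]
    - [1, 0, 0, 0, 0, 0, -0.6]
    - [1, 0, 0, 0, 0, 0, -0.55]
    - [1, 0, 0, 0, 0, 0, 0]
    - [1, 0, 0, 0, 0, 0, 0]

```text
t: 15.85
ee_pos: [599.7, 170.0, 297.2]
orientation: [-1.904, -2.499, 0.0]
ft_force: [-0.6, 0.7, 1.1]
width: 88.1
grasp_force: 0.0
```

```bash
python3 - <<'E'
from h import *
from workcell import get_obs, vision
o=get_obs();im=vision.get_image("wrist");T0=tool(o);np.savez("w5.npz",T0=T0,**im)
print(o["t"],o["ee_pos"],T0[:3,:3].round(3),o["qpos"])
W=cloud(im,T0@im["T_tool_cam"]);z=W[...,2]
r=(W[...,0]>440)&(W[...,0]<680)&(W[...,1]>130)&(W[...,1]<300)&(z<130)
p=W[r&(z>14)];(c,yaw)=rect(p)[0],np.radians(15.4);print("all",rect(p))
for n,lo in(("rim",70),):
    p=W[r&(z>lo)];ys=[]
    for yaw in np.radians([14.5,15,15.5,16,16.5]):
        a=p[:,0]*np.cos(yaw)+p[:,1]*np.sin(yaw);b=-p[:,0]*np.sin(yaw)+p[:,1]*np.cos(yaw)
        m=a>a.max()-8; k=(a>a.max()-14)
        print(np.degrees(yaw),"x max",np.percentile(a,[98,99.5,100]).round(1),"lip y",np.percentile(b[a>np.percentile(a,99.5)-8],[1,99]).round(1),"rim y",np.percentile(b,[.5,99.5]).round(1))
    print(rect(p),np.median(p[:,2]))
x0,y0=W[...,0],W[...,1]
v,u=np.where(r&(z>14));print(u.min(),u.max(),v.min(),v.max())
a=im["pixels"][v.min()-8:v.max()+8,u.min()-8:u.max()+8,::-1];print(a.shape)
cv2.imwrite("pics/w5.png",cv2.resize(a,None,fx=4,fy=4,interpolation=cv2.INTER_CUBIC))
E
```

```text
15.85 [599.66384384 170.04092786 297.20616843] [[-0.265  0.964 -0.   ]
 [ 0.964  0.265 -0.   ]
 [-0.    -0.    -1.   ]] [ 2.57230989e-01  3.48004008e-01  1.56307887e+00 -3.56002445e-05
  1.23072277e+00 -1.12450970e-02]
all (array([552.6, 210.6]), array([177.3, 105.1]), 15.6)
14.500000000000002 x max [675.5 676.  676.4] lip y [ 32.6 101.3] rim y [ 13.5 118.6]
14.999999999999998 x max [676.2 676.6 676.8] lip y [26.7 95.4] rim y [  8.5 112.9]
15.5 x max [676.6 677.  677.4] lip y [20.8 89.5] rim y [  3.4 107.4]
16.0 x max [677.1 677.7 678. ] lip y [15.  83.7] rim y [ -2.3 102.4]
16.5 x max [677.5 678.3 678.6] lip y [ 9.1 77.8] rim y [-8.  97.3]
(array([581. , 218.7]), array([118.1, 104.8]), 15.6) 79.57339069701288
165 295 84 167
(99, 146, 3)
```

View pics/w5.png

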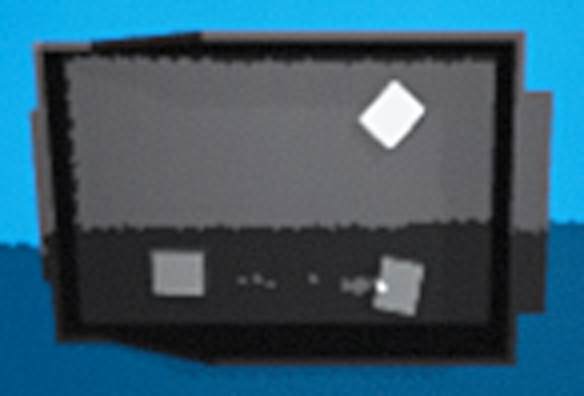

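Three relays are visible in the crop at (178,273), (393,115) and (400,285), all clear of the inside finger's line at the middle. The lip is at the right, (533,200), 69 mm wide, with its centre at about (631.8, 232.5).

Request:
step_arm:
  plan:
    - [1, 0.5, 0.45, 0, 0, 0, 0]
    - [1, 0.534, 0.5, 0, 0, 0, 0]
    - [1, 0, 0, 0.5, 0, 0, 0]
    - [1, 0, 0, 0.8, 0, 0, 0]
    - [1, 0, 0, 0.8, 0, 0, 0]
    - [1, 0, 0, 0.8, 0, 0, 0]
    - [1, 0, 0, 0.7, 0, 0, 0]
    - [1, 0, 0, 0.5, 0, 0, 0]
    - [1, 0, 0, 0.4, 0, 0, 0]
    - [1, 0, 0, 0.3, 0, 0, 0]
    - [1, 0, 0, 0.18, 0, 0, 0]
    - [1, 0, 0, 0, 0, 0, 0]
    - [1, 0, 0, 0, 0, 0, 0]

```text
t: 17.52
ee_pos: [632.6, 232.6, 49.0]
orientation: [1.902, 2.499, 0.002]
ft_force: [-0.0, -0.7, 0.3]
width: 88.0
grasp_force: 0.0
```

Request:
step_arm:
  plan:
    - [-1, 0, -0.01, 0.02, 0, 0, 0]
    - [-1, 0, 0, 0, 0, 0, 0]
    - [-1, 0, 0, 0, 0, 0, 0]
    - [-1, 0, 0, 0, 0, 0, 0]
    - [-1, 0, 0, 0, 0, 0, 0]
    - [-1, 0, 0, 0, 0, 0, 0]
    - [-1, 0, 0, 0, 0, 0, 0]
    - [-1, 0, 0, 0, 0, 0, 0]
    - [-1, 0, 0, 0, 0, 0, 0]
    - [-1, 0, 0, 0, 0, 0, 0]
    - [-1, 0, 0, 0, 0, 0, 0]
    - [-1, 0, 0, 0, 0, 0, 0]
    - [-1, 0, 0, 0, 0, 0, 0]

```text
t: 19.15
ee_pos: [631.6, 232.3, 47.2]
orientation: [-1.903, -2.5, -0.0]
ft_force: [0.4, 0.4, -0.3]
width: 11.6
grasp_force: 30.0
```

Request:
step_arm:
  plan:
    - [-1, 0, 0, -0.1, 0, 0, 0]
    - [-1, 0, 0, -0.2, 0, 0, 0]
    - [-1, 0, 0, -0.35, 0, 0, 0]
    - [-1, 0, 0, -0.45, 0, 0, 0]
    - [-1, 0, 0, -0.5, 0, 0, 0]
    - [-1, 0, 0, -0.5, 0, 0, 0]
    - [-1, 0, 0, -0.5, 0, 0, 0]
    - [-1, 0, 0, -0.5, 0, 0, 0]
    - [-1, 0, 0, -0.5, 0, 0, 0]
    - [-1, 0, 0, -0.5, 0, 0, 0]
    - [-1, 0, 0, -0.45, 0, 0, 0]
    - [-1, 0, 0, -0.35, 0, 0, 0]
    - [-1, 0, 0, -0.2, 0, 0, 0]
    - [-1, 0, 0, -0.1, 0, 0, 0]
    - [-1, 0, 0, 0, 0, 0, 0]
    - [-1, 0, 0, 0, 0, 0, 0]

```text
t: 21.15
ee_pos: [631.2, 232.2, 306.2]
orientation: [-1.902, -2.499, 0.002]
ft_force: [-0.1, 0.2, -2.2]
width: 11.7
grasp_force: 30.0
```

Request:
step_arm:
  plan:
    - [-1, 0, 0, 0, -0.08, 0.08, 0]
    - [-1, 0, 0, 0, -0.15, 0.15, 0]
    - [-1, 0, 0, 0, -0.2, 0.2, 0]
    - [-1, 0, 0, 0, -0.2, 0.2, 0]
    - [-1, 0, 0, 0, -0.2, 0.2, 0]
    - [-1, 0, 0, 0, -0.2, 0.2, 0]
    - [-1, 0, 0, 0, -0.15, 0.15, 0]
    - [-1, 0, 0, 0, -0.15, 0.15, 0]
    - [-1, 0, 0, 0, -0.15, 0.15, 0]
    - [-1, 0, 0, 0, -0.15, 0.15, 0]
    - [-1, 0, 0, 0, -0.15, 0.15, 0]
    - [-1, 0, 0, 0, -0.15, 0.15, 0]
    - [-1, 0, 0, 0, 0, 0, 0]
    - [-1, 0, 0, 0, 0, 0, 0]

```text
t: 22.9
ee_pos: [631.7, 232.3, 307.3]
orientation: [-1.852, -2.433, -0.501]
ft_force: [-0.3, -0.0, -2.3]
width: 11.8
grasp_force: 30.0
```

```bash
python3 - <<'E'
from h import *
from workcell import get_obs
o=get_obs();T=tool(o);print(o["t"],o["qpos"].round(2),o["width"],T[:3,:3].round(3), "bin z tilt deg",np.degrees(np.arccos(-T[2,2])).round(1))
E
```

```text
22.9 [ 0.23  0.32  1.62  0.29  1.   -0.18] 11.760268947837426 [[-0.285  0.945  0.159]
 [ 0.931  0.234  0.28 ]
 [ 0.227  0.228 -0.947]] bin z tilt deg 18.8
```

The directions are right (bin +x and +y both rising). Continue slowly to about 40°.

Request:
step_arm:
  plan:
    - [-1, 0, 0, 0, -0.1, 0.1, 0]
    - [-1, 0, 0, 0, -0.15, 0.15, 0]
    - [-1, 0, 0, 0, -0.15, 0.15, 0]
    - [-1, 0, 0, 0, -0.15, 0.15, 0]
    - [-1, 0, 0, 0, -0.15, 0.15, 0]
    - [-1, 0, 0, 0, -0.15, 0.15, 0]
    - [-1, 0, 0, 0, -0.15, 0.15, 0]
    - [-1, 0, 0, 0, -0.15, 0.15, 0]
    - [-1, 0, 0, 0, -0.15, 0.15, 0]
    - [-1, 0, 0, 0, -0.15, 0.15, 0]
    - [-1, 0, 0, 0, -0.15, 0.15, 0]
    - [-1, 0, 0, 0, -0.15, 0.15, 0]
    - [-1, 0, 0, 0, -0.15, 0.15, 0]
    - [-1, 0, 0, 0, -0.15, 0.15, 0]
    - [-1, 0, 0, 0, -0.12, 0.12, 0]
    - [-1, 0, 0, 0, 0, 0, 0]
    - [-1, 0, 0, 0, 0, 0, 0]
    - [-1, 0, 0, 0, 0, 0, 0]
    - [-1, 0, 0, 0, 0, 0, 0]

```text
t: 25.28
ee_pos: [631.6, 232.4, 307.3]
orientation: [-1.738, -2.284, -1.032]
ft_force: [-0.3, -0.9, -2.3]
width: 11.7
grasp_force: 30.0
```

```bash
python3 - <<'E'
from h import *
from workcell import get_obs,vision
o=get_obs();T=tool(o);print(o["t"],o["qpos"].round(2),o["width"],T[2,:3].round(3),np.degrees(np.arccos(-T[2,2])).round(1))
ims={n:vision.get_image(n) for n in("wrist","side","top")}
for n,i in ims.items():np.savez(f"f_{n}.npz",T0=T,**i)
w=cv2.resize(ims["wrist"]["pixels"],(560,420));s=ims["side"]["pixels"][60:260,130:380];t=ims["top"]["pixels"][90:290,120:370]
out=np.zeros((600,800,3),np.uint8)
w=ims["wrist"]["pixels"][0:300,60:460];out[:300,:400]=w
out[:300,400:]=cv2.resize(s,(400,300));out[300:,:400]=cv2.resize(t,(400,300))
cv2.imwrite("pics/f.png",out[:,:,::-1])
E
```

```text
25.275 [ 0.09  0.28  1.81  0.83  0.8  -0.7 ] 11.681558359284805 [ 0.453  0.453 -0.768] 39.9
```

View pics/f.png

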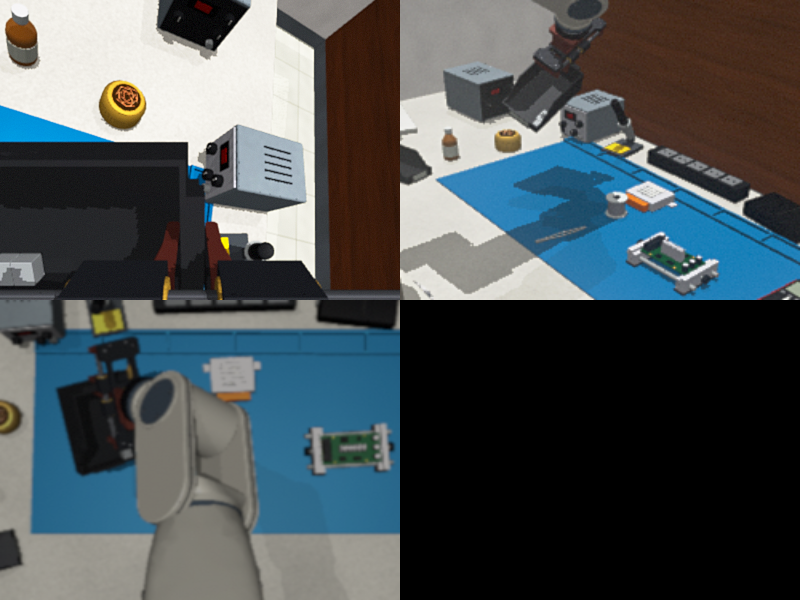

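The relays show at the left of the wrist view, (20,270). Compute their positions in the bin frame and make one enlarged view.

```bash
python3 - <<'E'
from h import *
w=dict(np.load("f_wrist.npz"));s=dict(np.load("f_side.npz"));T0=w["T0"]
def binf(P): return np.stack([P[...,1]+85.5,P[...,0],-P[...,2]-19+64],-1)
def run(n,P,px):
    B=binf(P);m=(B[...,0]>-95)&(B[...,0]<75)&(abs(B[...,1])<55)&(B[...,2]>4)&(B[...,2]<50)&(px.min(-1)>95)
    b=B[m];print(n,m.sum());
    if m.sum():
        k,l,st,ce=cv2.connectedComponentsWithStats(m.astype(np.uint8))
        for i in range(1,k):
            if st[i,4]>3:print(st[i],np.median(B[l==i],0).round(),np.percentile(B[l==i],[3,97],0).round().tolist())
run("wrist",cloud(w,w["T_tool_cam"]),w["pixels"])
run("side",cloud(s,np.linalg.inv(T0)@s["T"]),s["pixels"])
out=np.zeros((600,800,3),np.uint8)
out[:,:400]=cv2.resize(w["pixels"][120:300,40:160],(400,600),interpolation=cv2.INTER_CUBIC)
out[:400,400:]=cv2.resize(s["pixels"][90:150,190:250],(400,400),interpolation=cv2.INTER_CUBIC)
cv2.imwrite("pics/g.png",out[:,:,::-1])
E
```

```text
wrist 2218
[  23  254   82   32 2218] [-49. -36.  23.] [[-76.0, -47.0, 11.0], [-28.0, -29.0, 24.0]]
side 62
[213 133   9  12  46] [-55. -38.  21.] [[-78.0, -50.0, 11.0], [-28.0, -28.0, 32.0]]
[199 135   4   3   6] [-83.  18.  12.] [[-86.0, 8.0, 6.0], [-82.0, 23.0, 18.0]]
```

View pics/g.png

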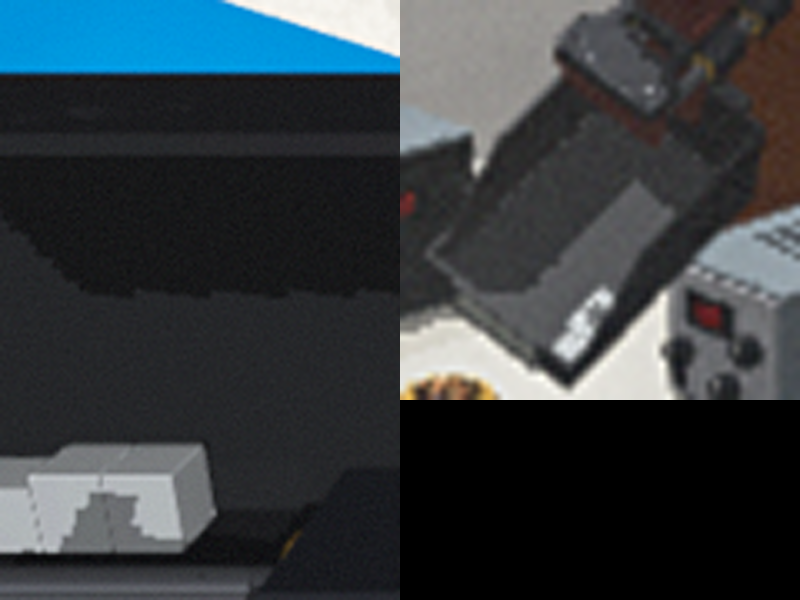

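All three relays lie touching in the front right corner: x −79 to −28 and y −50 to −28 in the bin frame, against both walls. The bin is at 39.9° with that corner lowest, and the grip is steady. Handing in.

```bash
python3 - <<'E'
from workcell import get_obs,ctrl
o=get_obs();print(o["t"],o["qvel"].round(3),o["width"],o["grasp_force"]);print(ctrl.close_job())
E
```

```text
25.425 [-0.     0.001  0.001 -0.001 -0.001  0.   ] 12.20794732446798 30.001525282859802
the job is handed in; nothing more can be done
None
```

The job is handed in after 25.4 s: the board is seated flat in the holder, and the bin is held up steady at 40° with its front right corner lowest, none spilled and the three relays in a touching row along the right side wall from that corner.

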